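Reset the tripped breaker under the push-latch cover of the bench power box

TASK

One of the three breakers in the grey power box on the test bench has tripped: its toggle lies towards the front of the box (the robot's side) while the other two lie towards the back. Press down on the front edge of the box's smoked cover so that its push latch lets go and it springs open, push the tripped toggle all the way back to on like its neighbours, then swing the cover shut and press it down until the latch holds it flush. Do it all with gentle fingertip pushes, without gripping or forcing anything; the other two breakers stay on, and the coils, tools and other things on and around the box are not lifted or pushed about.

Things in the scene. Friction and masses are not known exactly. Their poses are not given: they have to be found in the camera images.
- power_box: Grey power box screwed to the bench, black corners, capped outlets on its sides. Origin at bench height; +x from its front (robot's side) to its back, +y to its left. Reaches x -87 to +107, y -114 to +114 mm; deck 105 mm high. The deck's well (x -62 to +74, y -77 to +77, floor 62 mm high) is closed flush by the cover. The latch stands in its front middle (x -59 to -39, y -17 to +17, to 86 mm high).
- breaker_a: The tripped breaker. Three white breakers stand side by side in the well at box x = +12 mm and y = -36, 0, +36 mm; which is in which place changes. Nose 45 mm long (x), 35 mm wide, top 70 mm above the bench. Origin at the middle of the nose, 62 mm above the bench; axes as the box.
- cover (a joint): Angle (rad) of the cover about its back edge. 0: latched, flush with the deck. Pressed: to -0.05 (stop; 6 mm down at the front edge). Push-push latch: press 5 mm or more (best to the stop) and let go: it springs open to 1.83 (stop, leaning back) in 1.5 to 2 s. Swing it shut, press to the stop, let go: it stays at 0. Pressed less, it does not change over. Its spring pushes back 1 to 2 N, the latch a little more.
- cover_press (a point): Point on the top face of the smoked clear cover with black frame (130 mm front to back, 150 wide, 5 thick; a striker hangs 29 mm under its front middle): on the centre line, 13 mm in from the front edge, at the thumb ridges, where to press. z out of the face. It moves with the cover.
- cover_hinge (a point): Middle of the cover's hinge line on the box (box x = +70, y = 0, 102.5 mm high); the hinge runs along the box's y.
- toggle_a (a joint): Angle (rad) of the tripped breaker's black toggle: 0 off (leaning 0.65 rad to the box's front), 1.3 on (leaning 0.65 rad to its back). Starts at 0 to 0.25, stays where pushed (about 1 N at the tip). 20 mm wide (y), 6 mm thick, reaches 22 mm from its pivot, which lies along y at box x = +12 mm, 66 mm high.
- toggle_a_tip (a point): Middle of the tip of the tripped breaker's toggle; moves with it.
- breaker_b: One of the two breakers that are on, like breaker_a.
- breaker_c: The other breaker that is on, like breaker_a.
- toggle_b (a joint): Same toggle on breaker_b; starts on (1.2 to 1.3) and must stay on.
- toggle_c (a joint): Same toggle on breaker_c; starts on (1.2 to 1.3) and must stay on.
- coil_a: Copper coil standing on end near the box's left side, 46 mm across, 62 mm high, two stiff wire ends up to 104 mm high; origin at the centre of its underside. Bystander.
- coil_b: Same coil, near the box's right side. Bystander.
- coil_c: Copper coil standing behind the box, 56 mm across, 50 mm high, wire ends up to 85 mm high; origin at the centre of its underside. Bystander.
- tape_roll: Roll of amber tape lying flat behind the box, 84 mm across, 19 mm high; origin at the centre of its underside. Bystander.
- screwdriver: Screwdriver 200 mm long lying to the left of the box; origin under its middle, handle to its -x. Bystander.
- caliper: Digital caliper 215 mm long lying flat to the right of the box, 9 mm high; origin under its beam. Bystander.
- flux_jar: Small closed jar, 54 mm across, 55 mm high, behind the box to its left; origin at the centre of its underside. Bystander.
- tin: Flat closed aluminium tin, 60 x 29 x 12 mm, lying on the box's deck along the left side of the cover, clear of it; origin at the centre of its underside. Bystander.

How it is judged (in metres and radians):
On the way, in this order (a step that is already met when the one before it is completed fails the run):
1. the cover has been pressed and has sprung wide open (joint over 1.4) (value of joint cover above 1.4 rad), for 0.2 s.
2. the tripped breaker's toggle has been pushed back to on (joint over 1.1) with the cover open (value of joint toggle_a above 1.1 rad and value of joint cover above 0.8 rad), for 0.1 s.
At the end, for the whole second after the job is handed in: The cover is latched flush (joint within 0.015 of 0) and at rest with nobody holding it, and all three toggles are on (joint over 1.1 of 1.3) (value of joint cover between -0.015 and 0.015 rad and velocity of joint cover between -0.02 and 0.02 rad/s and value of joint each of toggle_a, toggle_b, toggle_c above 1.1 rad); the robot touches nothing.
It fails at once if one of the breakers that were on is switched off (joint under 0.9) (value of joint any of toggle_b, toggle_c below 0.9 rad).
It fails at once if a bystander is lifted, carried or pushed more than 25 mm (distance of any of coil_a, coil_b, coil_c, tape_roll, screwdriver, caliper, flux_jar, tin from where it was at the start of the episode above 0.025 m).
It fails at once if a breaker or its toggle is gripped or forced by the fingers with over 80 N (contact force between the fingers and breaker_a above 80 N or contact force between the fingers and breaker_b above 80 N or contact force between the fingers and breaker_c above 80 N).
It fails at once if the box or its cover is gripped or forced by the fingers with over 100 N (contact force between the fingers and power_box above 100 N).
It fails at once if a coil or the jar is tipped over (more than 0.5 rad) (angle between any of coil_a, coil_b, coil_c, flux_jar's own z axis and vertical above 0.5 rad).
It also fails if it takes over 56 s, if anything falls off the work surface, if the arm or the gripper's body presses on something with over 40 N, if the wrist force passes 120 N, or if a joint passes its speed limit or range.

ROBOT

A 6-joint arm with a two-finger parallel gripper is mounted at the origin on the work surface. World frame = base frame: x ahead of the robot, y to its left, z up, the work surface at z = 0. Lengths are in m, angles in degrees, forces in N, time in s.
With the tool pointing down it reaches from about 0.4 to 0.825 m from the base axis. Payload 7 kg.
Tool frame: the origin (TCP) lies midway between the tips of the shut fingers; the grasp point (between the pads) lies 19 mm behind it (hold_point_z is the distance from the TCP to the grasp point, in m); z points along the fingers, y is the direction in which the jaws open and shut (so a half turn about z gives the same grasp; the last joint's range is limited). The gripper opens to 85 mm and grips with 20 to 120 N. Pads are 22 mm wide; open, the fingers measure 114 mm over their backs; the gripper's body (76 mm by 85 mm) begins 54 mm behind the grasp point. The pads swing forward as they close: fully open they stand 13 mm farther back than shut.
Start: joints at [87.668, 20.546, 0.682, 0, -70.136, -16.507], TCP at [0.218, 0.639, 0.231] pointing down, gripper open.
Joint ranges: [-176.03, 176.03], [-82.01, 121.73], [-58.28, 71.71], [-173.87, 95.51], [-174.79, -0.11], [-173.66, 173.66]. Speed limits (degrees/s): [136.94, 136.94, 172.46, 180, 180, 180].

INTERFACE

Orientations are given as [roll, pitch, yaw] about the fixed x, y, z axes, in that order (R = Rz(yaw) Ry(pitch) Rx(roll)).
In Python, from bench import * gives the robot as it stands.
- The arm moves only by the tool arm_command, never from a script. Its argument "motion" is a list of rows, each an object with "dp": the shift along the tool's x, y, z in cm, a list of three; "rot": the turn, a rotation vector about the tool's x, y, z in degrees, a list of three; "gripper": the closure, from -1 (fully open) to 1 (shut). A call has 1 to 5 rows; each row is the pose to reach, as a shift and turn from the pose commanded when the call began, along the tool's axes at that moment; what a row does not reach only later rows make up. A row lasts 1/8 s, in which the tool goes at most 62.5 mm and 10.7 degrees, less where a joint would pass 70% of its speed; a pose out of reach is approached as far as the arm can. A call with a gripper value outside its range is refused whole. The fingers move at their own pace and stop on an object; "force" is the grip in N (left out, the last holds). Time passes only in rows, so rows that repeat a pose let the fingers close. It gives the time, the measured TCP pose, the force and the opening at its end, in the units of the state.
- read_state(): the state, without advancing time (a new reading comes with each control period).
- grab_frame(name): name is "side" or "top"; returns the picture (400x640x3 uint8, red, green, blue); there is no depth.
- camera_params(name): a dict with "fov_y" (degrees; the focal length in pixels is half the picture's height over the tangent of half this angle, whatever the lens; pixels are square), "cx", "cy" (the principal point, pixels), "R" (3x3) and "t" (3): a world point X has camera coordinates R X + t. Camera axes: x right, y down, z forward; pixel columns grow to the right and rows downward; lengths in m; the calibration is good to about 2 mm. A picture is of the moment at which its call begins. camera_params takes no time and is no camera call.
- hand_in(): hands the job in, once; it reports no verdict.
Trained networks look in the newest picture that a camera, given by its name, has taken for a name from the list of things; names that differ only in an ending like _2 or _b are one class to them, and where a whole thing is asked for, a point or a joint stands for the part that bears it (a point fixed in the world has none). Each returns a list of dicts, best first, with "confidence" (0 to 1); they miss things now and then, are a little off and sometimes report something else, mostly with a low value. They report only what shows in the picture. A call takes as long as a camera call.
- look_for(camera, name): "location" ([x, y, z] in m, in world coordinates, good to about 4 mm: the middle of the surface that is visible of it).
- landmark_of(camera, name): "location" ([x, y, z] in m, in world coordinates, good to about 4 mm: a listed point, or the origin of a listed thing).
The state is a dict: "time": time; "q": joint angles; "dq": joint speeds; "tau": joint torques, N m; "tcp_pos": TCP position; "orientation": TCP orientation; "force": force on the tool from outside, world axes, zero at the start; "wrist_torque": the same for the moment, N m; "finger_gap": opening from 0.0 (shut) to 1.0 (fully open).
Only numpy, scipy, OpenCV 4.12 (cv2) and the standard library are available. Lean on these libraries where they do the work, as an engineer would, in place of code of your own. Each camera call takes 0.05 s, during which the arm holds its last target.

## Working session

There is one attempt and no reset: what is moved stays moved. The work goes in short steps, Python scripts to look and compute and a tool call to move; the robot and the scene stay as the last step left them, time stands still between calls to the robot, and variables do not carry over. Pictures are saved under pics/ and viewed, and the job is handed in when it is done.

Besides the shell and the picture viewer there is one more tool, called as name(argument=value, ...), one argument or row to a line, values as JSON. arm_command: Moves the arm, as the interface text tells. Its arguments: {"type":"object","properties":{"motion":{"type":"array","items":{"type":"object","properties":{"dp":{"type":"array","items":{"type":"number"}},"rot":{"type":"array","items":{"type":"number"}},"gripper":{"type":"number"}}}},"force":{"type":"number"}},"required":["motion"]}

```bash
mkdir -p pics; ls; python3 - <<'E'
from bench import *
import cv2
print(read_state())
for n in ("side","top"):
    im=grab_frame(n); cv2.imwrite(f"pics/{n}0.png",im[:,:,::-1]); print(n,camera_params(n))
    for k in ("power_box","cover_press","cover_hinge","toggle_a_tip","breaker_a"):
        try: print(n,k,landmark_of(n,k))
        except Exception as e: print(k,e)
E
```

```text
pics
{'time': 0.0, 'q': array([ 8.76690257e+01,  2.05898019e+01,  6.32729767e-01, -2.13574457e-02,
       -7.01363829e+01, -1.65055666e+01]), 'dq': array([-0.06748828,  0.04283661,  0.00088319, -0.04498034, -0.03181035,
        0.03483611]), 'tau': array([ 1.01646630e-03, -5.83318985e+01,  2.93417090e+01,  6.93660781e+00,
       -5.80180407e-03,  2.08400542e-05]), 'tcp_pos': array([0.21781285, 0.63836393, 0.2303703 ]), 'orientation': array([ 1.79904691e+02, -7.30406885e-03, -1.88438081e+01]), 'force': array([ 0.15045021, -0.35028714, -0.79187265]), 'wrist_torque': array([-0.00359215, -0.02409497,  0.03340017]), 'finger_gap': 0.995625443880228}
side {'fov_y': 56.01040706477351, 'cx': 311.8256834456142, 'cy': 202.09176079416414, 'R': array([[ 0.87598183, -0.48230832, -0.00587571],
       [-0.34118263, -0.61096266, -0.71436618],
       [ 0.34095491,  0.62777648, -0.69974741]]), 't': array([-0.47333042,  0.29448843,  0.66129347])}
side power_box [{'location': [0.5145, 0.0376, -0.0027], 'confidence': 0.67}]
side cover_press [{'location': [0.4717, 0.0237, 0.1061], 'confidence': 0.74}]
side cover_hinge [{'location': [0.5879, 0.0549, 0.1013], 'confidence': 0.62}, {'location': [0.4288, 0.307, -0.0031], 'confidence': 0.33}]
side toggle_a_tip []
side breaker_a []
top {'fov_y': 43.572326427020286, 'cx': 314.79225810167605, 'cy': 198.99311322119775, 'R': array([[ 0.00638358, -0.99995334,  0.00724983],
       [-0.98923077, -0.00737495, -0.14617832],
       [ 0.14622497, -0.00623862, -0.98923169]]), 't': array([0.0537276 , 0.60869276, 1.28409903])}
top power_box [{'location': [0.5187, 0.0374, -0.0035], 'confidence': 0.8}]
top cover_press [{'location': [0.4724, 0.0281, 0.1079], 'confidence': 0.78}]
top cover_hinge [{'location': [0.5815, 0.0561, 0.1016], 'confidence': 0.7}]
top toggle_a_tip []
top breaker_a [{'location': [0.5857, 0.2728, -0.0018], 'confidence': 0.69}]
```

View pics/side0.png

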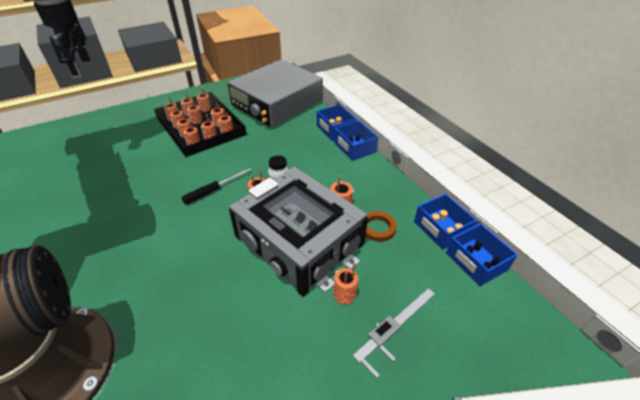

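View pics/top0.png

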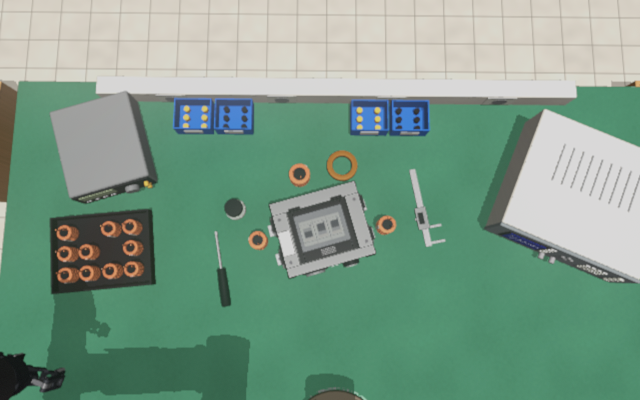

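```bash
cat > h.py <<'E'
import numpy as np, cv2
from bench import *
def K(n):
    p=camera_params(n); f=200/np.tan(np.radians(p['fov_y'])/2)
    return np.array([[f,0,p['cx']],[0,f,p['cy']],[0,0,1]]),np.array(p['R']),np.array(p['t'])
def proj(n,X):
    k,R,t=K(n); c=(np.atleast_2d(X)@R.T+t)@k.T; return c[:,:2]/c[:,2:]
def back(n,uv,z):
    k,R,t=K(n); d=R.T@np.linalg.solve(k,[uv[0],uv[1],1]); C=-R.T@t; return C+d*(z-C[2])/d[2]
def box(o,yaw,P):
    c,s=np.cos(np.radians(yaw)),np.sin(np.radians(yaw)); P=np.atleast_2d(P).astype(float)
    return np.c_[o[0]+c*P[:,0]-s*P[:,1],o[1]+s*P[:,0]+c*P[:,1],P[:,2]]
def draw(n,im,o,yaw,s=1,off=(0,0)):
    for P in ([[-.087,-.114,.105],[.107,-.114,.105],[.107,.114,.105],[-.087,.114,.105]],[[-.06,-.075,.105],[.07,-.075,.105],[.07,.075,.105],[-.06,.075,.105]]):
        q=((proj(n,box(o,yaw,P))-off+.5)*s).astype(np.int32); cv2.polylines(im,[q],True,(0,255,255),1)
E
cat > a.py <<'E'
from h import *
o=(.5175,.0380);yaw=14.7
for n,(x,y,w,h) in (("top",(255,170,133,110)),("side",(215,150,170,150))):
    im=cv2.imread(f"pics/{n}0.png")[y:y+h,x:x+w]; s=6 if n=="top" else 4.5
    im=cv2.resize(im,None,fx=s,fy=s,interpolation=cv2.INTER_CUBIC)[:600,:800]
    cv2.imwrite(f"pics/{n}_z.png",im); draw(n,im,o,yaw,s,(x,y)); cv2.imwrite(f"pics/{n}_zd.png",im)
E
python3 a.py
```

```text
(no output)
```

View pics/top_zd.png

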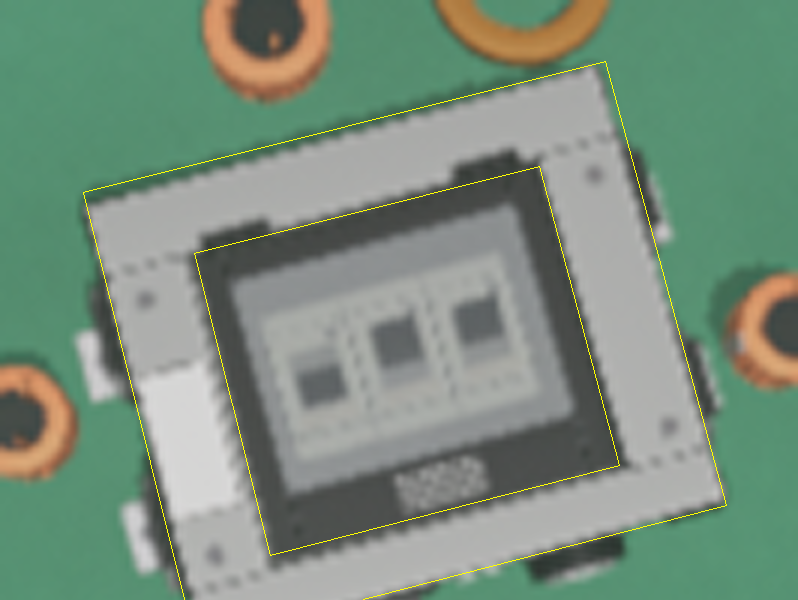

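View pics/side_zd.png

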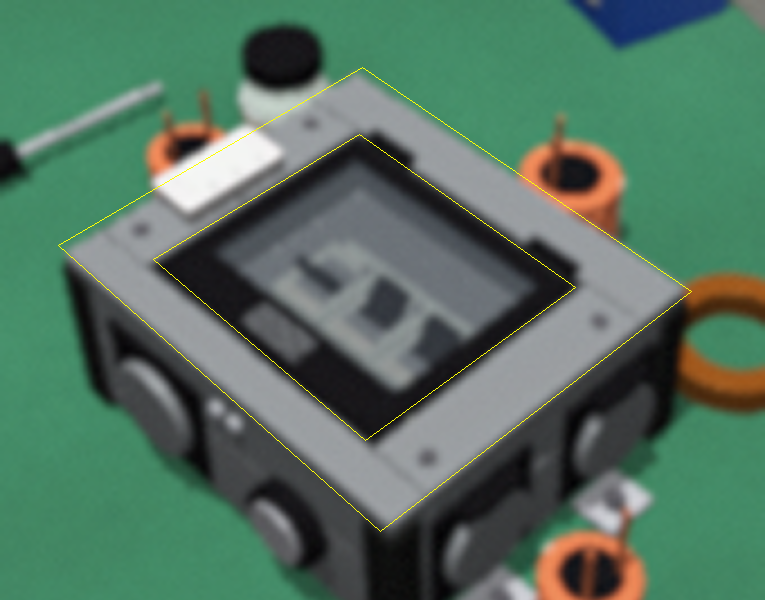

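The picture shows the left toggle (box y=+36, zoomed top view about (320,385)) leaning to the front, and the other two leaning back. The fitted deck outline matches within about 2 mm, with yaw about 14.7°.

```bash
cat >> h.py <<'E'
from scipy.spatial.transform import Rotation as Ro
O=(.516,.038);YAW=14.7
def goto(P,tilt=0):
    "P in box frame (m); tool down, x along box x"
    s=read_state(); R=Ro.from_euler('xyz',s['orientation'],degrees=True)
    Rt=Ro.from_euler('xyz',[180,tilt,YAW],degrees=True)
    T=box(O,YAW,P)[0]
    print("t",round(s['time'],2),"tgt",T.round(4),"dp cm",(R.inv().apply(T-s['tcp_pos'])*100).round(2),"rot",(R.inv()*Rt).as_rotvec(degrees=True).round(1),'F',s['force'].round(1),'gap',round(s['finger_gap'],2))
def where():
    s=read_state(); c,q=np.cos(np.radians(YAW)),np.sin(np.radians(YAW)); d=s['tcp_pos']-np.array([*O,0])
    print("t",round(s['time'],2),"box mm",(np.array([c*d[0]+q*d[1],-q*d[0]+c*d[1],d[2]])*1000).round(1),'ori',s['orientation'].round(1),'F',s['force'].round(1),'gap',round(s['finger_gap'],2))
E
python3 -c "
from h import *
where();goto([-.047,0,.20])"
```

```text
t 0.6 box mm [-135.8  656.8  231.3] ori [-180.     0.   -18.8] F [ 0.5 -0.5  0.7] gap 1.0
t 0.6 tgt [0.4705 0.0261 0.2   ] dp cm [43.69 49.83  3.13] rot [ -0.    0.  -33.5] F [ 0.5 -0.5  0.7] gap 1.0
```

arm_command(
  motion=[
    {"dp": [4, 4.5, 0], "rot": [0, 0, -5], "gripper": 1},
    {"dp": [8, 9, 0], "rot": [0, 0, -10], "gripper": 1},
    {"dp": [12, 13.7, 0], "rot": [0, 0, -15], "gripper": 1},
    {"dp": [16, 18.3, 0], "rot": [0, 0, -20], "gripper": 1},
    {"dp": [20, 22.8, 0.5], "rot": [0, 0, -25], "gripper": 1},
  ],
)

```text
time: 1.23
tcp_pos: [0.3342, 0.3568, 0.2269]
orientation: [-179.9, -0.1, 6.4]
force: [1.5, 1.2, 0.3]
finger_gap: 0.001
```

```bash
python3 -c "
from h import *
where();goto([-.047,0,.15])"
```

```text
t 1.23 box mm [-95.  354.5 226.9] ori [-1.799e+02 -1.000e-01  6.400e+00] F [1.5 1.2 0.3] gap 0.0
t 1.23 tgt [0.4705 0.0261 0.15  ] dp cm [ 9.88 34.39  7.66] rot [-0.1 -0.1 -8.3] F [1.5 1.2 0.3] gap 0.0
```

arm_command(
  motion=[
    {"dp": [1.8, 6, 1], "rot": [0, 0, -4], "gripper": 1},
    {"dp": [3.5, 12, 2], "rot": [0, 0, -8.3], "gripper": 1},
    {"dp": [5.2, 18, 3], "rot": [0, 0, -8.3], "gripper": 1},
    {"dp": [6.9, 24, 4], "rot": [0, 0, -8.3], "gripper": 1},
    {"dp": [8.6, 30, 5], "rot": [0, 0, -8.3], "gripper": 1},
  ],
)

```text
time: 1.85
tcp_pos: [0.4507, 0.0709, 0.1772]
orientation: [-180.0, -0.1, 14.5]
force: [1.4, 1.3, 1.1]
finger_gap: 0.0
```

```bash
python3 -c "
from h import *
where();goto([-.047,0,.115])"
```

```text
t 1.85 box mm [-54.9  48.4 177.2] ori [-1.80e+02 -1.00e-01  1.45e+01] F [1.4 1.3 1.1] gap 0.0
t 1.85 tgt [0.4705 0.0261 0.115 ] dp cm [0.79 4.84 6.22] rot [-0.  -0.1 -0.2] F [1.4 1.3 1.1] gap 0.0
```

arm_command(
  motion=[
    {"dp": [0.4, 2.4, 2], "rot": [0, 0, -0.2], "gripper": 1},
    {"dp": [0.7, 4.6, 4], "rot": [0, 0, -0.2], "gripper": 1},
    {"dp": [0.7, 4.6, 6], "rot": [0, 0, -0.2], "gripper": 1},
    {"dp": [0.7, 4.6, 6], "rot": [0, 0, -0.2], "gripper": 1},
  ],
)

```text
time: 2.35
tcp_pos: [0.4674, 0.0292, 0.1159]
orientation: [180.0, 0.2, 14.6]
force: [0.0, 0.1, 1.2]
finger_gap: 0.003
```

```bash
python3 -c "
from h import *
where();goto([-.047,0,.105])
im=grab_frame('side')[130:330,170:420];cv2.imwrite('pics/s1.png',cv2.resize(im,None,fx=3,fy=3,interpolation=2)[:,:,::-1])
where()"
```

```text
t 2.35 box mm [-49.2   3.8 115.9] ori [180.    0.2  14.6] F [0.  0.1 1.2] gap 0.0
t 2.35 tgt [0.4705 0.0261 0.105 ] dp cm [0.23 0.38 1.09] rot [ 0.   0.2 -0.1] F [0.  0.1 1.2] gap 0.0
t 2.4 box mm [-48.4   4.1 116.9] ori [1.80e+02 1.00e-01 1.47e+01] F [ 0.7 -0.   0.6] gap 0.0
```

View pics/s1.png

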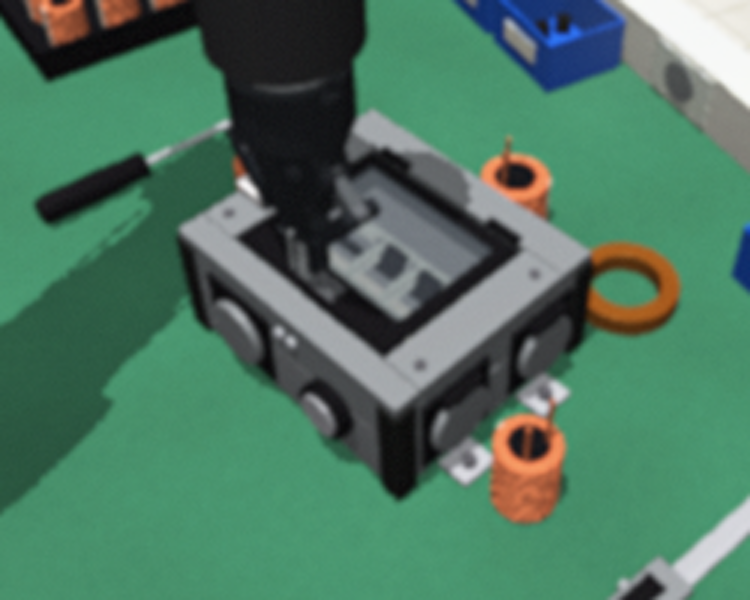

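arm_command(
  motion=[
    {"dp": [0.3, 0.4, 0.6], "rot": [0, 0, 0], "gripper": 1},
    {"dp": [0.3, 0.4, 1.1], "rot": [0, 0, 0], "gripper": 1},
    {"dp": [0.3, 0.4, 1.4], "rot": [0, 0, 0], "gripper": 1},
    {"dp": [0.3, 0.4, 1.6], "rot": [0, 0, 0], "gripper": 1},
    {"dp": [0.3, 0.4, 1.7], "rot": [0, 0, 0], "gripper": 1},
  ],
)

```text
time: 3.02
tcp_pos: [0.4725, 0.027, 0.1002]
orientation: [-180.0, -0.0, 14.7]
force: [0.8, 0.1, 3.8]
finger_gap: -0.002
```

```bash
python3 -c "
from h import *
where()"
```

```text
t 3.02 box mm [-44.9   0.4 100.2] ori [-180.    -0.    14.7] F [0.8 0.1 3.8] gap -0.0
```

Contact is soft so far, at about 4 N. I'll press on to the stop in small steps.

arm_command(
  motion=[
    {"dp": [0, 0, 0.1], "rot": [0, 0, 0], "gripper": 1},
    {"dp": [0, 0, 0.2], "rot": [0, 0, 0], "gripper": 1},
    {"dp": [0, 0, 0.2], "rot": [0, 0, 0], "gripper": 1},
  ],
)

```text
time: 3.4
tcp_pos: [0.4726, 0.027, 0.0984]
orientation: [-180.0, -0.1, 14.7]
force: [-0.7, 2.0, 8.8]
finger_gap: 0.003
```

arm_command(
  motion=[
    {"dp": [0, 0, 0.1], "rot": [0, 0, 0], "gripper": 1},
    {"dp": [0, 0, 0.1], "rot": [0, 0, 0], "gripper": 1},
  ],
)

```text
time: 3.65
tcp_pos: [0.4726, 0.027, 0.0976]
orientation: [180.0, -0.1, 14.7]
force: [-2.3, 0.9, 11.2]
finger_gap: -0.005
```

arm_command(
  motion=[
    {"dp": [-0.3, 0, -1], "rot": [0, 0, 0], "gripper": 1},
    {"dp": [-4, 0, -4], "rot": [0, 0, 0], "gripper": 1},
    {"dp": [-8, 0, -7], "rot": [0, 0, 0], "gripper": 1},
    {"dp": [-10, -1.5, -9], "rot": [0, 0, 0], "gripper": 1},
    {"dp": [-10, -3.6, -10], "rot": [0, 0, 0], "gripper": 1},
  ],
)

```text
time: 4.28
tcp_pos: [0.3648, 0.0358, 0.198]
orientation: [-179.9, -0.1, 14.6]
force: [-0.2, 0.3, -0.3]
finger_gap: -0.004
```

arm_command(
  motion=[
    {"dp": [0, 0, 0], "rot": [0, 0, 0], "gripper": 1},
    {"dp": [0, 0, 0], "rot": [0, 0, 0], "gripper": 1},
    {"dp": [0, 0, 0], "rot": [0, 0, 0], "gripper": 1},
    {"dp": [0, 0, 0], "rot": [0, 0, 0], "gripper": 1},
    {"dp": [0, 0, 0], "rot": [0, 0, 0], "gripper": 1},
  ],
)

```text
time: 4.9
tcp_pos: [0.3663, 0.036, 0.1966]
orientation: [180.0, 0.0, 14.6]
force: [0.8, -0.2, -0.5]
finger_gap: -0.004
```

arm_command(
  motion=[
    {"dp": [0, 0, 0], "rot": [0, 0, 0], "gripper": 1},
    {"dp": [0, 0, 0], "rot": [0, 0, 0], "gripper": 1},
    {"dp": [0, 0, 0], "rot": [0, 0, 0], "gripper": 1},
    {"dp": [0, 0, 0], "rot": [0, 0, 0], "gripper": 1},
    {"dp": [0, 0, 0], "rot": [0, 0, 0], "gripper": 1},
  ],
)

```text
time: 5.52
tcp_pos: [0.3663, 0.0363, 0.1969]
orientation: [180.0, -0.0, 14.7]
force: [-1.0, 0.2, 0.7]
finger_gap: 0.001
```

```bash
python3 -c "
from h import *
where();
im=grab_frame('side')[130:330,170:420];cv2.imwrite('pics/s2.png',cv2.resize(im,None,fx=3,fy=3,interpolation=2)[:,:,::-1])
im=grab_frame('top')[150:300,230:430];cv2.imwrite('pics/t2.png',cv2.resize(im,None,fx=4,fy=4,interpolation=2)[:,:,::-1])
for k in ('toggle_a_tip','cover_press'):print([landmark_of(n,k) for n in ('side','top')])
print(box(O,YAW,[[-.0013,.036,.0835]]))
where()"
```

```text
t 5.53 box mm [-145.2   36.3  196.9] ori [180.   -0.   14.7] F [-1.   0.2  0.7] gap 0.0
[[{'location': [0.5104, 0.0729, 0.0899], 'confidence': 0.5}], [{'location': [0.6836, 0.1, -0.0019], 'confidence': 0.34}, {'location': [0.4991, 0.2034, -0.0041], 'confidence': 0.15}]]
[[{'location': [0.5017, 0.0337, 0.1852], 'confidence': 0.58}, {'location': [0.5826, 0.2736, -0.0019], 'confidence': 0.26}], [{'location': [0.5112, 0.0352, 0.1916], 'confidence': 0.72}]]
[[0.50560727 0.07249175 0.0835    ]]
t 5.83 box mm [-145.2   36.3  196.9] ori [180.   -0.   14.7] F [ 0.9 -0.4 -0.6] gap -0.0
```

View pics/s2.png

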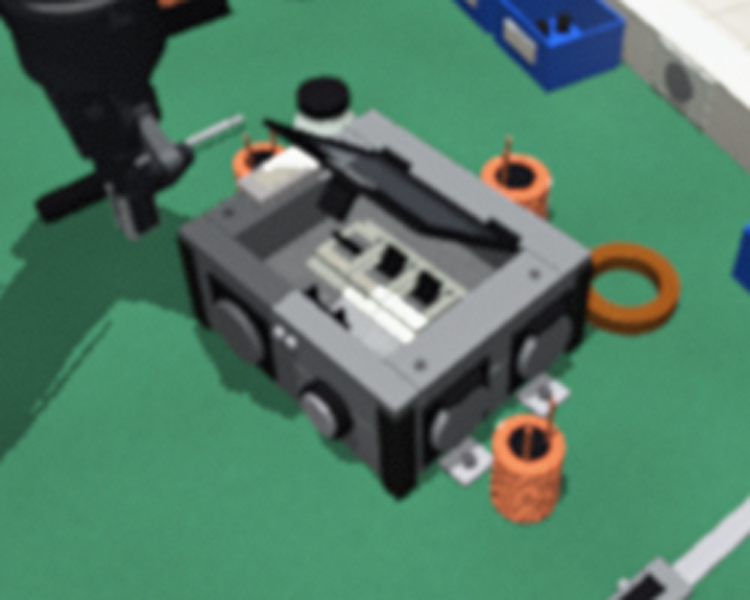

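View pics/t2.png

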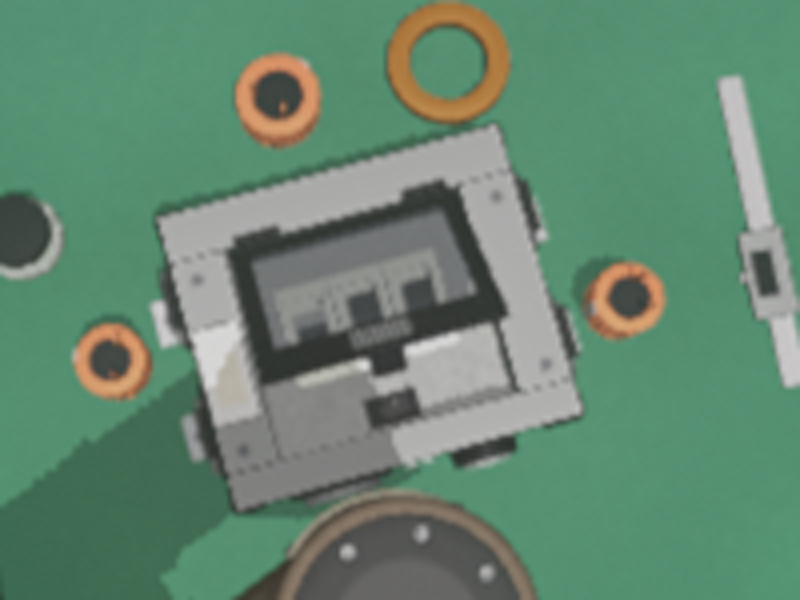

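arm_command(
  motion=[
    {"dp": [2, 0, 0], "rot": [0, 0, 0], "gripper": 1},
    {"dp": [4, 0, 0], "rot": [0, 0, 0], "gripper": 1},
    {"dp": [4, 0, 0], "rot": [0, 0, 0], "gripper": 1},
    {"dp": [4, 0, 0], "rot": [0, 0, 0], "gripper": 1},
    {"dp": [4, 0, 0], "rot": [0, 0, 0], "gripper": 1},
  ],
)

```text
time: 6.45
tcp_pos: [0.4046, 0.0463, 0.1969]
orientation: [-180.0, -0.0, 14.7]
force: [-0.4, 0.1, -1.3]
finger_gap: -0.002
```

arm_command(
  motion=[
    {"dp": [0, 0, 0], "rot": [0, 0, 0], "gripper": 1},
    {"dp": [0, 0, 0], "rot": [0, 0, 0], "gripper": 1},
    {"dp": [0, 0, 0], "rot": [0, 0, 0], "gripper": 1},
    {"dp": [0, 0, 0], "rot": [0, 0, 0], "gripper": 1},
    {"dp": [0, 0, 0], "rot": [0, 0, 0], "gripper": 1},
  ],
)

```text
time: 7.08
tcp_pos: [0.405, 0.0464, 0.1969]
orientation: [180.0, 0.0, 14.7]
force: [-0.2, -0.7, -0.6]
finger_gap: 0.001
```

```bash
python3 -c "
from h import *
im=grab_frame('side')[130:330,170:420];cv2.imwrite('pics/s3.png',cv2.resize(im,None,fx=3,fy=3,interpolation=2)[:,:,::-1])
im=grab_frame('top')[150:300,230:430];cv2.imwrite('pics/t3.png',cv2.resize(im,None,fx=4,fy=4,interpolation=2)[:,:,::-1])
for k in ('toggle_a_tip','cover_press'):print([landmark_of(n,k) for n in ('side','top')])
where();goto([-.03,.036,.15])"
```

```text
[[{'location': [0.5862, 0.0566, 0.0995], 'confidence': 0.7}, {'location': [0.5099, 0.0734, 0.0884], 'confidence': 0.54}], [{'location': [0.5088, 0.0715, 0.0845], 'confidence': 0.59}]]
[[{'location': [0.6161, 0.0639, 0.2163], 'confidence': 0.69}], [{'location': [0.6184, 0.0686, 0.2193], 'confidence': 0.71}]]
t 7.38 box mm [-105.2   36.3  196.9] ori [-180.     0.    14.7] F [-0.6 -0.4  0.4] gap 0.0
t 7.38 tgt [0.4778 0.0652 0.15  ] dp cm [7.52 0.03 4.69] rot [-0.  0. -0.] F [-0.6 -0.4  0.4] gap 0.0
```

View pics/s3.png

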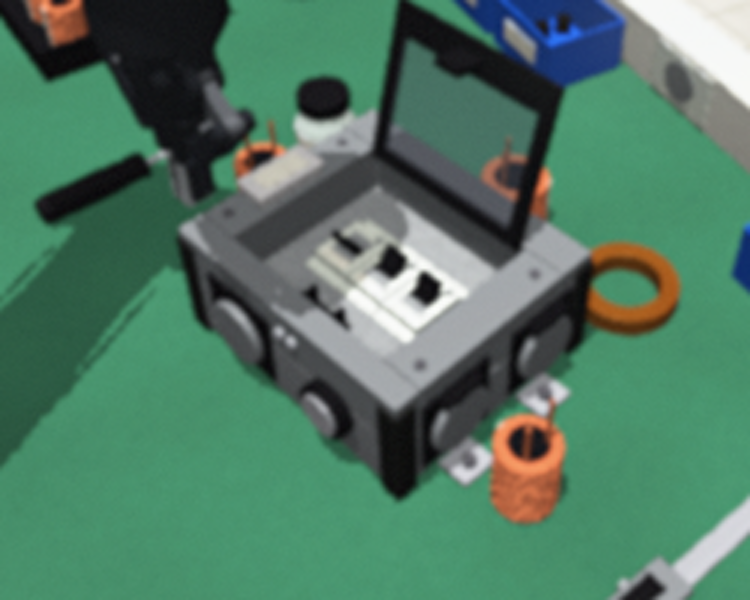

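View pics/t3.png

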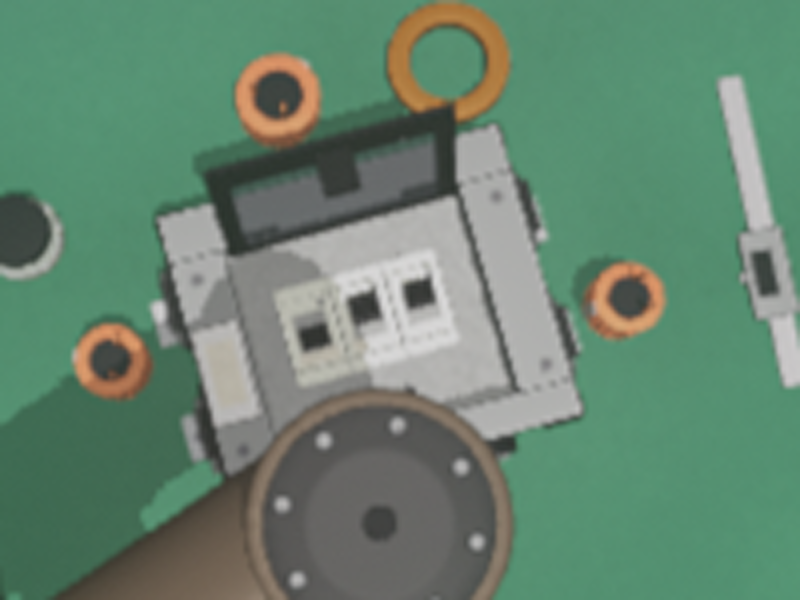

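arm_command(
  motion=[
    {"dp": [3.5, 0, 1], "rot": [0, 0, 0], "gripper": 1},
    {"dp": [7.3, 0, 3], "rot": [0, 0, 0], "gripper": 1},
    {"dp": [7.3, 0, 6], "rot": [0, 0, 0], "gripper": 1},
    {"dp": [7.3, 0, 9], "rot": [0, 0, 0], "gripper": 1},
    {"dp": [7.3, 0, 11], "rot": [0, 0, 0], "gripper": 1},
  ],
)

```text
time: 8.0
tcp_pos: [0.4752, 0.0646, 0.0853]
orientation: [180.0, 0.1, 14.6]
force: [1.4, 0.0, 0.6]
finger_gap: -0.002
```

```bash
python3 -c "
from h import *
im=grab_frame('side')[130:330,170:420];cv2.imwrite('pics/s4.png',cv2.resize(im,None,fx=3,fy=3,interpolation=2)[:,:,::-1])
where()"
```

```text
t 8.05 box mm [-34.   35.9  83.4] ori [180.    0.3  14.6] F [-0.9  0.4 -2.6] gap -0.0
```

View pics/s4.png

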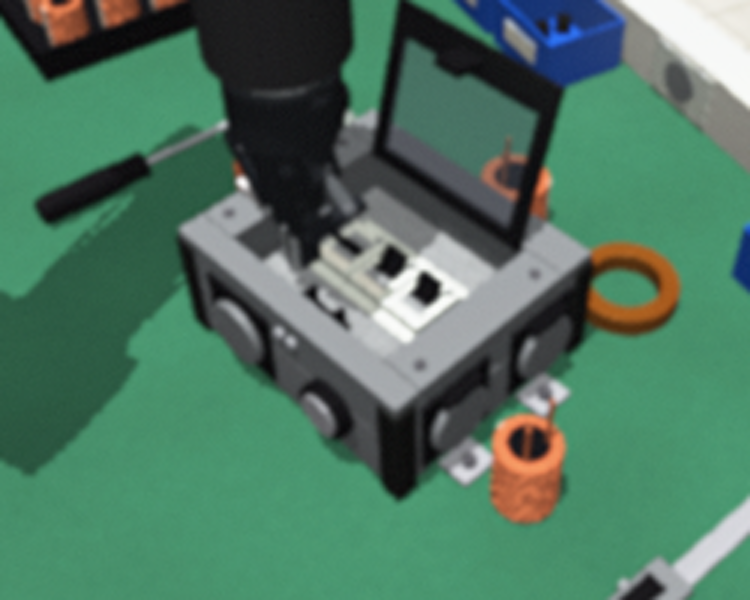

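arm_command(
  motion=[
    {"dp": [0.5, 0, 0.9], "rot": [0, 0, 0], "gripper": 1},
    {"dp": [1.3, 0, 0.9], "rot": [0, 0, 0], "gripper": 1},
    {"dp": [2, 0, 0.9], "rot": [0, 0, 0], "gripper": 1},
    {"dp": [2.6, 0, 0.9], "rot": [0, 0, 0], "gripper": 1},
    {"dp": [3.1, 0, 0.9], "rot": [0, 0, 0], "gripper": 1},
  ],
)

```text
time: 8.68
tcp_pos: [0.506, 0.0728, 0.0781]
orientation: [-180.0, -0.0, 14.7]
force: [-2.6, -0.5, 1.8]
finger_gap: -0.001
```

```bash
python3 -c "
from h import *
where()"
```

```text
t 8.68 box mm [-0.9 36.2 78.1] ori [-180.    -0.    14.7] F [-2.6 -0.5  1.8] gap -0.0
```

arm_command(
  motion=[
    {"dp": [0.3, 0, 0.1], "rot": [0, 0, 0], "gripper": 1},
    {"dp": [0.5, 0, 0.15], "rot": [0, 0, 0], "gripper": 1},
    {"dp": [0.6, 0, 0.15], "rot": [0, 0, 0], "gripper": 1},
    {"dp": [0.6, 0, 0.15], "rot": [0, 0, 0], "gripper": 1},
  ],
)

```text
time: 9.18
tcp_pos: [0.5115, 0.0743, 0.0763]
orientation: [-180.0, -0.0, 14.7]
force: [-0.8, -0.6, 0.7]
finger_gap: 0.002
```

```bash
python3 -c "
from h import *
where()"
```

```text
t 9.18 box mm [ 4.9 36.3 76.3] ori [-180.    -0.    14.7] F [-0.8 -0.6  0.7] gap 0.0
```

Force is still low, so I'll push on gently until I feel the stop.

arm_command(
  motion=[
    {"dp": [0.1, 0, 0], "rot": [0, 0, 0], "gripper": 1},
    {"dp": [0.2, 0, 0], "rot": [0, 0, 0], "gripper": 1},
    {"dp": [0.2, 0, 0], "rot": [0, 0, 0], "gripper": 1},
  ],
)

```text
time: 9.55
tcp_pos: [0.5133, 0.0747, 0.0762]
orientation: [180.0, 0.0, 14.7]
force: [-1.3, -0.4, -0.6]
finger_gap: 0.006
```

```bash
python3 -c "
from h import *
where()
im=grab_frame('side')[130:330,170:420];cv2.imwrite('pics/s5.png',cv2.resize(im,None,fx=3,fy=3,interpolation=2)[:,:,::-1])"
```

```text
t 9.55 box mm [ 6.7 36.2 76.2] ori [180.    0.   14.7] F [-1.3 -0.4 -0.6] gap 0.01
```

View pics/s5.png

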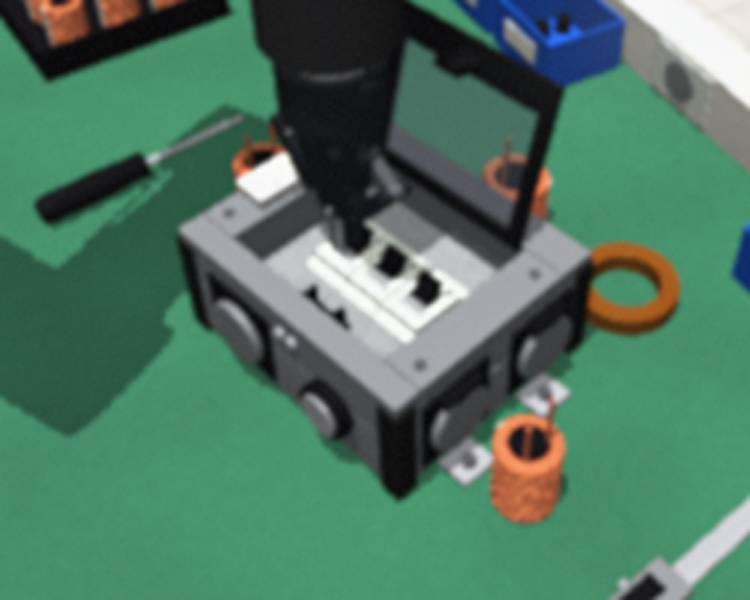

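arm_command(
  motion=[
    {"dp": [0.1, 0, 0], "rot": [0, 0, 0], "gripper": 1},
    {"dp": [0.2, 0, 0], "rot": [0, 0, 0], "gripper": 1},
    {"dp": [0.2, 0, 0], "rot": [0, 0, 0], "gripper": 1},
  ],
)

```text
time: 9.98
tcp_pos: [0.5138, 0.0747, 0.0761]
orientation: [180.0, 0.2, 14.6]
force: [-7.0, 0.1, 4.3]
finger_gap: 0.0
```

Force rose to 7 N with almost no motion, so the toggle is at its stop. I'll back off and look.

arm_command(
  motion=[
    {"dp": [-1.2, 0, 0], "rot": [0, 0, 0], "gripper": 1},
    {"dp": [-3, 0, -1.5], "rot": [0, 0, 0], "gripper": 1},
    {"dp": [-6, 0, -6.5], "rot": [0, 0, 0], "gripper": 1},
    {"dp": [-9, 0, -12], "rot": [0, 0, 0], "gripper": 1},
    {"dp": [-10, 0, -17], "rot": [0, 0, 0], "gripper": 1},
  ],
)

```text
time: 10.6
tcp_pos: [0.4173, 0.0494, 0.2486]
orientation: [-180.0, -0.2, 14.7]
force: [1.5, 0.5, 0.0]
finger_gap: -0.002
```

```bash
python3 -c "
from h import *
im=grab_frame('side')[130:330,170:420];cv2.imwrite('pics/s6.png',cv2.resize(im,None,fx=3,fy=3,interpolation=2)[:,:,::-1])
im=grab_frame('top')[150:300,230:430];cv2.imwrite('pics/t6.png',cv2.resize(im,None,fx=4,fy=4,interpolation=2)[:,:,::-1])
print([landmark_of(n,'toggle_a_tip') for n in ('side','top')])
where()"
```

```text
[[{'location': [0.534, 0.0786, 0.086], 'confidence': 0.46}], [{'location': [0.5285, 0.0804, 0.0871], 'confidence': 0.63}]]
t 10.8 box mm [-90.8  36.6 247.7] ori [-179.9   -0.3   14.7] F [ 0.3  0.1 -0.3] gap -0.0
```

View pics/s6.png

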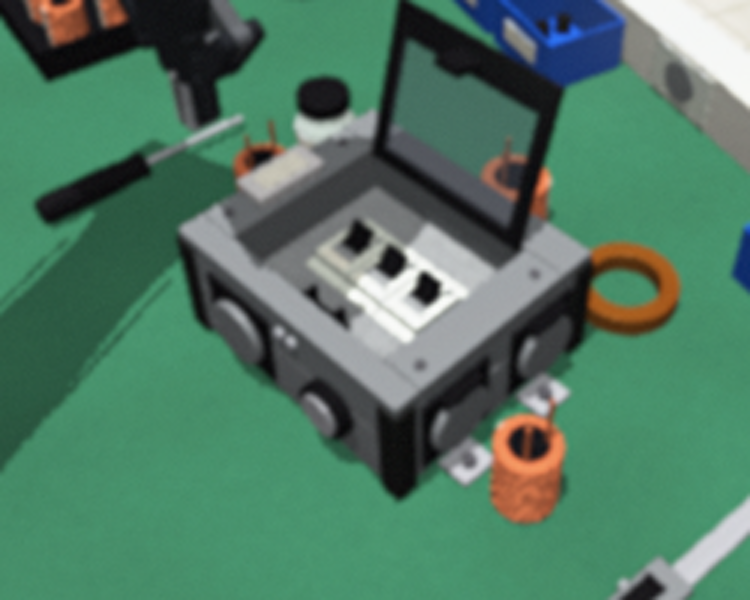

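View pics/t6.png

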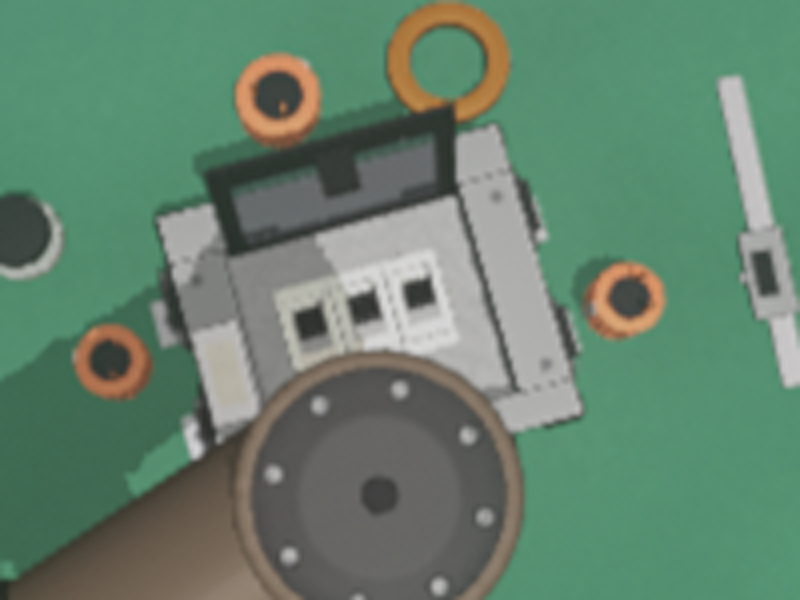

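Picture: all three toggles are now in line, leaning back (t6 about (312,322), (363,305), (418,290)), and the cover is fully open. Next I'll go up and over the cover to get behind it.

arm_command(
  motion=[
    {"dp": [2, 0.5, -3], "rot": [0, 0, 0], "gripper": 1},
    {"dp": [8, 1.5, -3], "rot": [0, 0, 0], "gripper": 1},
    {"dp": [14, 2.5, -3], "rot": [0, 0, 0], "gripper": 1},
    {"dp": [20, 3.6, -3], "rot": [0, 0, 0], "gripper": 1},
    {"dp": [24, 3.6, -3], "rot": [0, 0, 0], "gripper": 1},
  ],
)

```text
time: 11.42
tcp_pos: [0.662, 0.0755, 0.273]
orientation: [180.0, 0.2, 14.6]
force: [-0.4, 0.7, -0.2]
finger_gap: 0.002
```

```bash
python3 -c "
from h import *
where();goto([.15,0,.2])"
```

```text
t 11.43 box mm [150.7  -0.8 273. ] ori [180.    0.2  14.6] F [-0.4  0.7 -0.2] gap 0.0
t 11.43 tgt [0.6611 0.0761 0.2   ] dp cm [-0.04 -0.08  7.3 ] rot [ 0.   0.2 -0.1] F [-0.4  0.7 -0.2] gap 0.0
```

arm_command(
  motion=[
    {"dp": [0, -0.1, 4], "rot": [0, 0, 0], "gripper": 1},
    {"dp": [-1, -0.1, 7.3], "rot": [0, 0, 0], "gripper": 1},
    {"dp": [-2.6, -0.1, 7.3], "rot": [0, 0, 0], "gripper": 1},
    {"dp": [-3.6, -0.1, 7.3], "rot": [0, 0, 0], "gripper": 1},
    {"dp": [-4.6, -0.1, 7.3], "rot": [0, 0, 0], "gripper": 1},
  ],
)

```text
time: 12.05
tcp_pos: [0.6156, 0.0653, 0.2055]
orientation: [180.0, -0.2, 14.7]
force: [0.9, -0.9, 0.4]
finger_gap: 0.001
```

```bash
python3 -c "
from h import *
where()
im=grab_frame('side')[110:310,170:420];cv2.imwrite('pics/s7.png',cv2.resize(im,None,fx=3,fy=3,interpolation=2)[:,:,::-1])"
```

```text
t 12.05 box mm [103.3   1.1 205.5] ori [180.   -0.2  14.7] F [ 0.9 -0.9  0.4] gap 0.0
```

View pics/s7.png

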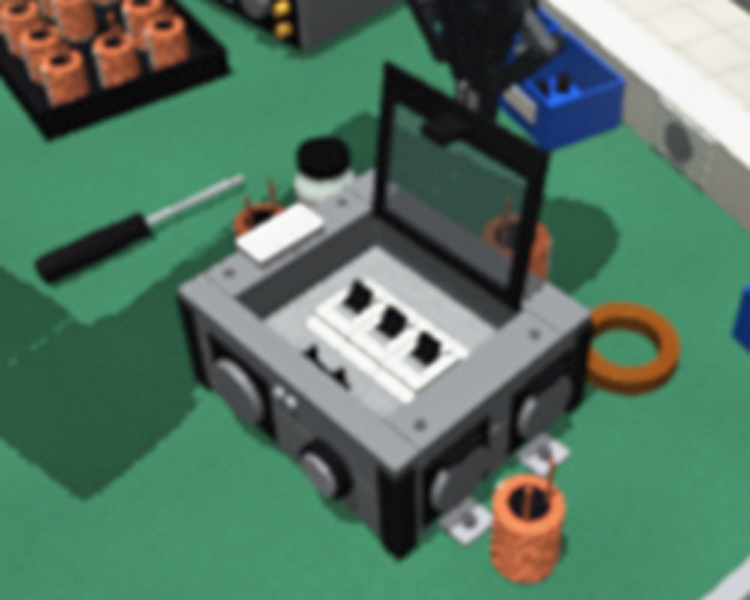

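arm_command(
  motion=[
    {"dp": [-1.3, 0.1, 0.2], "rot": [0, 0, 0], "gripper": 1},
    {"dp": [-2.8, 0.1, 0.2], "rot": [0, 0, 0], "gripper": 1},
    {"dp": [-4.3, 0.1, 0.2], "rot": [0, 0, 0], "gripper": 1},
    {"dp": [-5.8, 0.1, 0.5], "rot": [0, 0, 0], "gripper": 1},
    {"dp": [-7.2, 0.1, 1], "rot": [0, 0, 0], "gripper": 1},
  ],
)

```text
time: 12.72
tcp_pos: [0.5448, 0.0458, 0.1933]
orientation: [-180.0, -0.0, 14.7]
force: [1.1, -0.4, 0.0]
finger_gap: -0.001
```

```bash
python3 -c "
from h import *
where()
im=grab_frame('side')[110:310,170:420];cv2.imwrite('pics/s8.png',cv2.resize(im,None,fx=3,fy=3,interpolation=2)[:,:,::-1])"
```

```text
t 12.72 box mm [ 29.8   0.2 193.3] ori [-180.    -0.    14.7] F [ 1.1 -0.4  0. ] gap -0.0
```

View pics/s8.png

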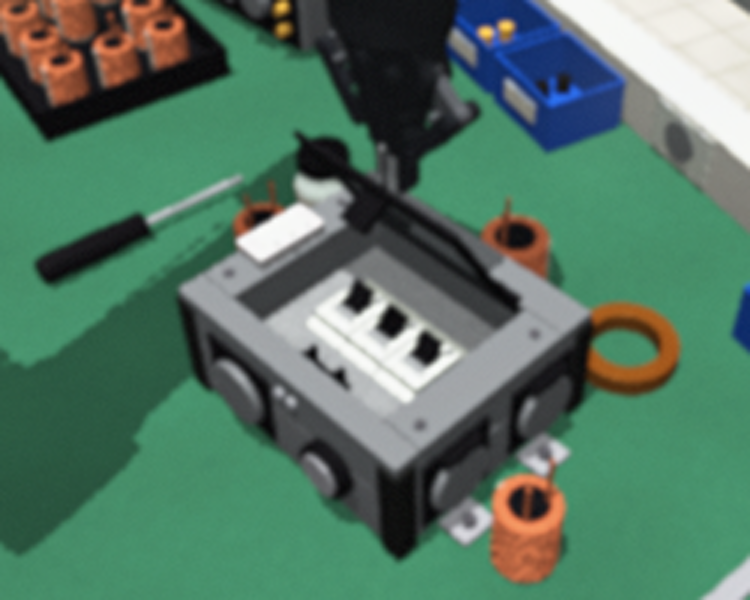

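arm_command(
  motion=[
    {"dp": [-1.2, 0, 0.6], "rot": [0, 0, 0], "gripper": 1},
    {"dp": [-2.2, 0, 1.5], "rot": [0, 0, 0], "gripper": 1},
    {"dp": [-3.1, 0, 2.5], "rot": [0, 0, 0], "gripper": 1},
    {"dp": [-3.9, 0, 3.6], "rot": [0, 0, 0], "gripper": 1},
    {"dp": [-4.6, 0, 4.9], "rot": [0, 0, 0], "gripper": 1},
  ],
)

```text
time: 13.4
tcp_pos: [0.5008, 0.0342, 0.1435]
orientation: [180.0, 0.0, 14.7]
force: [2.4, 0.5, 1.7]
finger_gap: 0.001
```

```bash
python3 -c "
from h import *
where()
im=grab_frame('side')[110:310,170:420];cv2.imwrite('pics/s9.png',cv2.resize(im,None,fx=3,fy=3,interpolation=2)[:,:,::-1])"
```

```text
t 13.4 box mm [-15.7   0.2 143.5] ori [180.    0.   14.7] F [2.4 0.5 1.7] gap 0.0
```

View pics/s9.png

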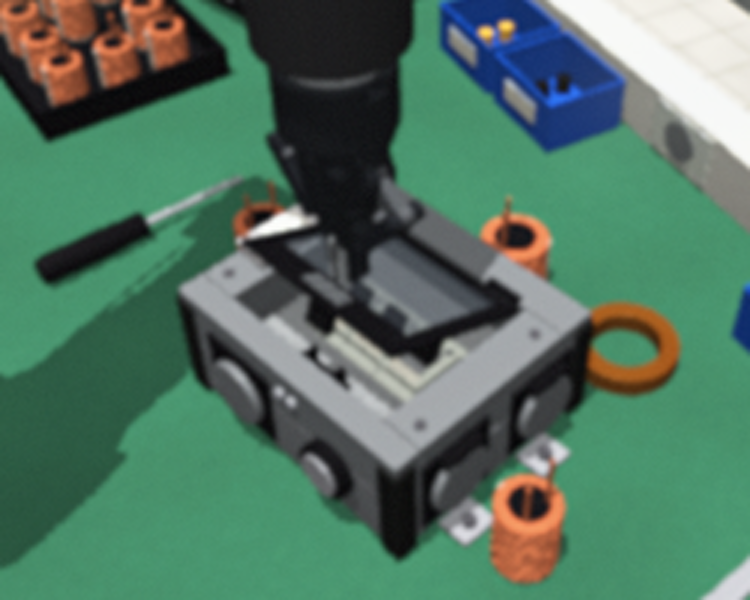

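arm_command(
  motion=[
    {"dp": [-0.9, 0, 1.2], "rot": [0, 0, 0], "gripper": 1},
    {"dp": [-1.5, 0, 2.4], "rot": [0, 0, 0], "gripper": 1},
    {"dp": [-2.1, 0, 3.4], "rot": [0, 0, 0], "gripper": 1},
    {"dp": [-2.9, 0, 3.8], "rot": [0, 0, 0], "gripper": 1},
    {"dp": [-2.9, 0, 4], "rot": [0, 0, 0], "gripper": 1},
  ],
)

```text
time: 14.08
tcp_pos: [0.472, 0.0266, 0.104]
orientation: [180.0, 0.1, 14.7]
force: [0.8, -0.6, 1.9]
finger_gap: -0.002
```

```bash
python3 -c "
from h import *
where()
im=grab_frame('side')[110:310,170:420];cv2.imwrite('pics/s10.png',cv2.resize(im,None,fx=3,fy=3,interpolation=2)[:,:,::-1])"
```

```text
t 14.07 box mm [-45.4   0.2 104. ] ori [1.80e+02 1.00e-01 1.47e+01] F [ 0.8 -0.6  1.9] gap -0.0
```

View pics/s10.png

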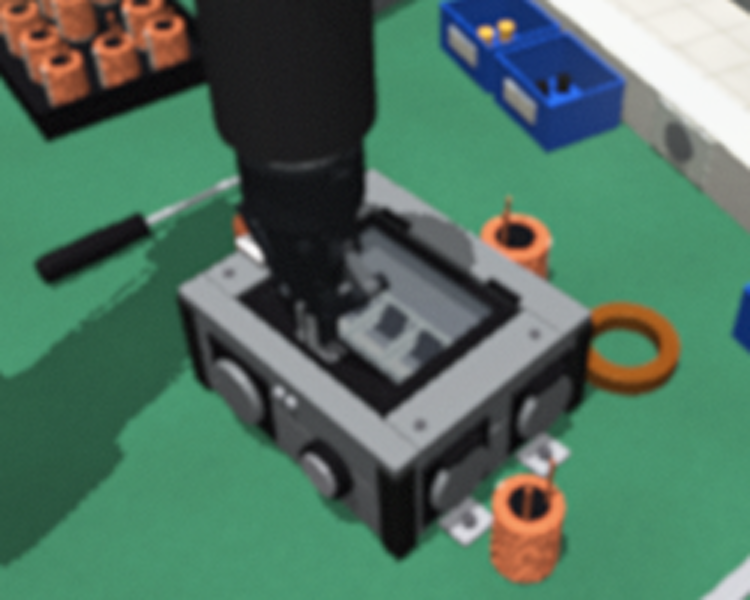

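The cover is down flush. Now I'll press it to the stop, as before.

arm_command(
  motion=[
    {"dp": [0, 0, 0.2], "rot": [0, 0, 0], "gripper": 1},
    {"dp": [0, 0, 0.4], "rot": [0, 0, 0], "gripper": 1},
    {"dp": [0, 0, 0.6], "rot": [0, 0, 0], "gripper": 1},
    {"dp": [0, 0, 0.7], "rot": [0, 0, 0], "gripper": 1},
    {"dp": [0, 0, 0.75], "rot": [0, 0, 0], "gripper": 1},
  ],
)

```text
time: 14.75
tcp_pos: [0.4733, 0.027, 0.0975]
orientation: [180.0, -0.0, 14.7]
force: [-3.9, -0.1, 12.1]
finger_gap: 0.001
```

arm_command(
  motion=[
    {"dp": [0, 0, 0.03], "rot": [0, 0, 0], "gripper": 1},
    {"dp": [0, 0, -0.5], "rot": [0, 0, 0], "gripper": 1},
    {"dp": [0, 0, -1.2], "rot": [0, 0, 0], "gripper": 1},
    {"dp": [-2, 0, -4], "rot": [0, 0, 0], "gripper": 1},
    {"dp": [-8, 0, -8], "rot": [0, 0, 0], "gripper": 1},
  ],
)

```text
time: 15.38
tcp_pos: [0.4039, 0.009, 0.1718]
orientation: [179.9, 0.1, 14.6]
force: [-0.6, -0.1, 1.1]
finger_gap: 0.002
```

arm_command(
  motion=[
    {"dp": [-2, 0, -3], "rot": [0, 0, 0], "gripper": 1},
    {"dp": [-4, 0, -6], "rot": [0, 0, 0], "gripper": 1},
    {"dp": [-4, 0, -6], "rot": [0, 0, 0], "gripper": 1},
    {"dp": [-4, 0, -6], "rot": [0, 0, 0], "gripper": 1},
    {"dp": [-4, 0, -6], "rot": [0, 0, 0], "gripper": 1},
  ],
)

```text
time: 16.0
tcp_pos: [0.3647, -0.0014, 0.2306]
orientation: [180.0, 0.1, 14.6]
force: [0.5, -0.3, 0.1]
finger_gap: 0.001
```

```bash
python3 -c "
from h import *
where()
im=grab_frame('side')[130:330,170:420];cv2.imwrite('pics/s11.png',cv2.resize(im,None,fx=3,fy=3,interpolation=2)[:,:,::-1])
im=grab_frame('top')[150:300,230:430];cv2.imwrite('pics/t11.png',cv2.resize(im,None,fx=4,fy=4,interpolation=2)[:,:,::-1])
print([landmark_of(n,'cover_press') for n in ('side','top')])"
```

```text
t 16.0 box mm [-156.3    0.3  230.6] ori [1.80e+02 1.00e-01 1.46e+01] F [ 0.5 -0.3  0.1] gap 0.0
[[], [{'location': [0.4728, 0.0263, 0.107], 'confidence': 0.94}]]
```

View pics/s11.png

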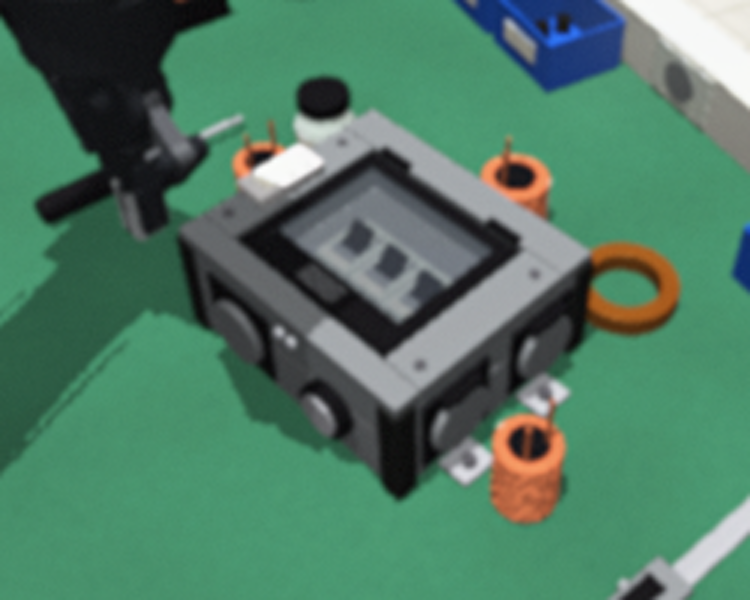

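View pics/t11.png

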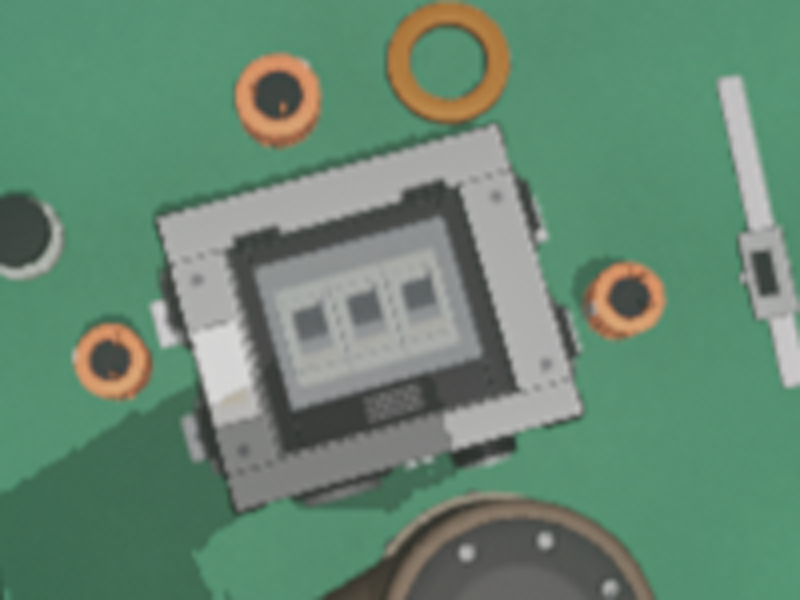

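The cover sits flush and has stayed shut for about 1 s after release. All three toggles lean back and nothing else has moved, so I'll hand it in.

```bash
python3 -c "
from h import *
print(hand_in());where()"
```

```text
the job is handed in; nothing more can be done
None
the job is handed in; nothing more can be done
```

The job is done and handed in at about 16 s on the robot's clock, well under the 56 s limit; no verdict was reported.

**What I did:** With shut fingertips I pressed the cover to its stop (about 11 N) and it sprang fully open. The tripped breaker was the left one, at box y = +36 mm; I pushed its toggle back until it met its stop at about 7 N. Then I went over the cover, swung it shut from behind, pressed it to its stop (about 12 N) and backed away.

**Last checks:**
- **Cover:** It was flush and stayed shut for about 1 s after release. The top camera put the press point at 107 mm, against the 105 mm deck, which is within the detector's error.
- **Toggles:** All three lean to the back. The tripped one's tip measured about box x = +26 mm; fully on should be about +25 mm.
- **Surroundings:** The things near the box look unmoved by eye, and the arm touches nothing.

**Detections that failed or disagreed:** The side camera returned no press point in the last check. A few earlier detections were clearly wrong, such as a toggle tip found at bench height, and I ignored them.

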